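# Clamp a battery in the tester drawer

## Task

Lay the thick black battery flat in the open drawer of the battery tester and let go of it. Then push the drawer fully home, past its catch, and after that turn the knob on top of the tester clockwise until it clicks over and rests at its end stop, and leave everything so. Leave the thinner battery where it lies.

Things in the scene. Friction and masses are not known exactly. Their poses are not given: they have to be found in the camera images.
- battery: thick flat black battery pack, 85 x 50 x 10 mm, loose, lying flat on the bench; origin at the centre of its underside, x along the 85 mm, y along the 50 mm, z up
- tester: battery tester: fixed grey steel box with an aluminium top, 150 (x) x 128 (y) x 75 mm high; origin at the centre of its underside on the bench; its drawer comes out of the face at x = -75 mm, towards its -x; z up. A fixed shelf board hangs 0.52 m above the bench beyond x = 0.60 m in the world, and the arm must not hit it
- tester_drawer (a joint): how far the drawer is out (m): 0 fully home against its stop, 0.12 fully out. It runs freely until it meets a sprung ball catch about 12 mm before home; about 7 N pushes it over, and from 4 mm it is pulled home
- drawer_floor (a point): centre of the drawer's inner floor (moves with the drawer), axes as the tester's; floor 16 mm above the bench. The inside is 119 mm (x) by 104 mm (y), side walls 17 mm high; with the drawer out, only the part beyond the tester's front face is open above
- drawer_front (a point): centre of the outer face of the drawer's front plate (plate 124 mm wide, from 9 to 59 mm above the bench, 12 mm thick), 34 mm above the bench; axes as the tester's; when home it stands 87 mm before the tester's origin
- clamp_knob (a joint): angle of the knob (rad), growing clockwise seen from above; range 0 to 1.1. It starts between 0 and 0.35 and turns freely until about 0.55, where it rides up on a sprung ball; about 0.15 Nm turns it over, and beyond 0.85 it snaps on by itself to its stop at 1.1, where the ball holds it (the clicked position)
- knob_grip (a point): on the vertical axis of the knob, 102 mm above the bench, in the middle of the height of its black bar grip: bar 14 mm thick, about 60 mm long along this point's x axis (which turns with the knob; the pointer end is at -x), from 88 to 112 mm above the bench, on a disc of 56 mm diameter
- thin_battery: bystander: thinner and narrower dark battery, 93 x 34 x 5 mm, loose; origin at the centre of its underside, x along its length

How it is judged (in metres and radians):
On the way, in this order (a step that is already met when the one before it is completed fails the run):
1. the thick battery lies in the open drawer, released (x of battery in the frame of drawer_floor between -0.045 and 0.045 m and y of battery in the frame of drawer_floor between -0.045 and 0.045 m and z of battery in the frame of drawer_floor below 0.008 m and angle between battery's own z axis and vertical below 0.2 rad and value of joint tester_drawer above 0.05 m and value of joint clamp_knob below 0.7 rad and contact force between battery and the fingers below 0.1 N), for 0.2 s.
2. the drawer is home past its catch, the knob still not yet turned (value of joint tester_drawer below 0.003 m and value of joint clamp_knob below 0.7 rad), for 0.2 s.
3. the knob is turned over into its clicked position at its stop (value of joint clamp_knob above 0.95 rad), for 0.2 s.
At the end, for the whole second after the job is handed in: The thick battery rests flat in the drawer (within 0.2 rad, under 8 mm above its floor, centre within 45 mm of the floor's centre each way), the drawer is home (under 3 mm out), and the knob rests in its clicked position at the stop (beyond 0.95 rad) (value of joint tester_drawer below 0.003 m and value of joint clamp_knob above 0.95 rad and velocity of joint clamp_knob below 0.1 rad/s and x of battery in the frame of drawer_floor between -0.045 and 0.045 m and y of battery in the frame of drawer_floor between -0.045 and 0.045 m and z of battery in the frame of drawer_floor below 0.008 m and angle between battery's own z axis and vertical below 0.2 rad and linear speed of battery below 0.02 m/s); the robot touches nothing.
It fails at once if the thin battery is moved by more than 30 mm (distance of thin_battery from where it was at the start of the episode above 0.03 m).
It also fails if it takes over 64 s, if anything falls off the work surface, if the arm or the gripper's body presses on something with over 40 N, if the wrist force passes 120 N, or if a joint passes its speed limit or range.

## Robot

A 6-joint arm with a two-finger parallel gripper is mounted at the origin on a cart in front of the work surface, level with it; the furniture and walls round the work are solid. World frame = base frame: x ahead of the robot, y to its left, z up, the work surface at z = 0. Lengths are in m, angles in degrees, forces in N, time in s.
With the tool pointing down it reaches from about 0.4 to 0.825 m from the base axis. Payload 7 kg.
Tool frame: the origin (TCP) lies midway between the tips of the shut fingers; the grasp point (between the pads) lies 19 mm behind it; z points along the fingers, y is the line along which they close (so a half turn about z gives the same grasp; the last joint's range is limited). The gripper opens to 88 mm and grips with 3 to 60 N. Pads are 19 mm wide; open, the fingers measure 130 mm over their backs; the gripper's body (78 mm by 193 mm) begins 47 mm behind the grasp point.
Start: joints at [-49.956, 20.546, 0.682, 0, -70.136, -16.507], TCP at [0.27, -0.619, 0.188] pointing down, gripper open.
Joint ranges: [-176.03, 176.03], [-82.01, 121.73], [-58.28, 71.71], [-173.87, 95.51], [-174.79, -0.11], [-173.66, 173.66]. Speed limits (degrees/s): [136.94, 136.94, 172.46, 180, 180, 180].

## Interface

Orientations are given as [roll, pitch, yaw] about the fixed x, y, z axes, in that order (R = Rz(yaw) Ry(pitch) Rx(roll)).
In Python, from plant import * gives the robot as it stands.
- The arm moves only by the tool move_arm, never from a script. Its argument "commands" is a list of rows, each a list of 7 numbers: the shift along the world's x, y, z in mm, then the turn, a rotation vector about the world's x, y, z in degrees, then the opening in per cent of the stroke, from 0 (shut) to 100 (fully open). In form: [[x, y, z, rx, ry, rz, fingers], ...]. A call has 1 to 20 rows; each row shifts and turns the commanded pose from where the row before left it; what a row does not reach is not made up. A row lasts 1/10 s, in which the tool goes at most 50 mm and 8.59 degrees, less where a joint would pass 70% of its speed; a pose out of reach is approached as far as the arm can. A call with a gripper value outside its range is refused whole. The fingers move at their own pace and stop on an object; "squeeze" is the grip in N (left out, the last holds). Time passes only in rows, so rows that do not move let the fingers close. It gives the time, the measured TCP pose, the force and the opening at its end, in the units of the state.
- get_state(): the state, without advancing time (a new reading comes with each control period).
- capture(name): name is "side" or "top"; returns a dict with "frame" (420x560x3 uint8, blue, green, red), "camera_matrix" (3x3 intrinsics, pixels), "dist_coeffs" ([k1, k2, p1, p2, k3] as OpenCV has them; the pictures are not rectified), "world_to_cam" (4x4, takes a point from world to camera coordinates). Camera axes: x right, y up, looking along -z (the intrinsics and any distortion apply to the point x, -y, -z); pixel columns grow to the right and rows downward; lengths in m; the calibration is good to about 2 mm. A picture is of the moment at which its call begins. There is no depth.
- close_job(): hands the job in, once; it reports no verdict.
The state is a dict: "time_s": time; "joints": joint angles; "qd": joint speeds; "joint_torque": joint torques, N m; "tcp_pos": TCP position; "eef_rot": TCP orientation; "contact_force": force on the tool from outside, world axes, zero at the start; "moment": the same for the moment, N m; "gripper_width": finger opening in m.
Only numpy, scipy, OpenCV 4.12 (cv2) and the standard library are available. Lean on these libraries where they do the work, as an engineer would, in place of code of your own. Each camera call takes 0.05 s, during which the arm holds its last target. There are 200 camera calls.

## Working session

There is one attempt and no reset: what is moved stays moved. The work goes in short steps, Python scripts to look and compute and a tool call to move; the robot and the scene stay as the last step left them, time stands still between calls to the robot, and variables do not carry over. Pictures are saved under pics/ and viewed, on a budget of 10 in all, crops included, one or two more only if the job needs it, and the job is handed in when it is done.

Besides the shell and the picture viewer there is one more tool, called after "Emit:" as name([rows], argument=value, ...), one row to a line, values as JSON. move_arm: Moves the arm, as the interface text tells. Its arguments: {"type":"object","properties":{"commands":{"type":"array"},"squeeze":{"type":"number"}},"required":["commands"]}

```bash
mkdir -p pics; cat > h.py <<'E'
from plant import *
import numpy as np, cv2
def ray(c,px):
    K=np.array(c["camera_matrix"],float);d=np.array(c["dist_coeffs"],float);T=np.array(c["world_to_cam"],float)
    u=cv2.undistortPoints(np.array(px,float).reshape(-1,1,2),K,d).reshape(-1,2)
    v=np.c_[u[:,0],-u[:,1],-np.ones(len(u))]
    R=T[:3,:3];return -R.T@T[:3,3], v@R
def onz(c,px,z):
    o,v=ray(c,px);return o+v*((z-o[2])/v[:,2])[:,None]
def proj(c,P):
    T=np.array(c["world_to_cam"],float);P=np.atleast_2d(P)@T[:3,:3].T+T[:3,3]
    P=P*[1,-1,-1]
    return cv2.projectPoints(P.reshape(-1,1,3),np.zeros(3),np.zeros(3),np.array(c["camera_matrix"],float),np.array(c["dist_coeffs"],float))[0].reshape(-1,2)
E
python3 - <<'E'
from h import *
for n in("top","side"):
    c=capture(n);cv2.imwrite(f"pics/{n}0.png",c["frame"]);o,v=ray(c,[[280,210]]);print(n,o.round(3),v.round(3))
print(get_state())
E
```

```text
top [0.418 0.131 0.933] [[ 0.041 -0.01  -1.   ]]
side [-0.043  0.967  0.586] [[ 0.474 -0.747 -0.466]]
{'time_s': 0.1, 'joints': array([-4.99585727e+01,  2.05861815e+01,  6.39641037e-01, -1.84718623e-02,
       -7.01351857e+01, -1.65067855e+01]), 'qd': array([ 0.0412601 , -0.10733519,  0.11767261,  0.08291458,  0.12265857,
        0.04488436]), 'joint_torque': array([-2.34086037e-03, -5.84162092e+01,  2.93751651e+01,  7.01562613e+00,
        1.01265500e-02, -6.94163600e-05]), 'tcp_pos': array([ 0.2693114 , -0.61841668,  0.18733177]), 'eef_rot': array([ 1.79916708e+02, -6.57288690e-03, -1.56471643e+02]), 'contact_force': array([-0.45783616, -0.37357801, -0.68237829]), 'moment': array([-0.02899978,  0.00887187,  0.03022844]), 'gripper_width': 0.08788363397700946}
```

View pics/top0.png

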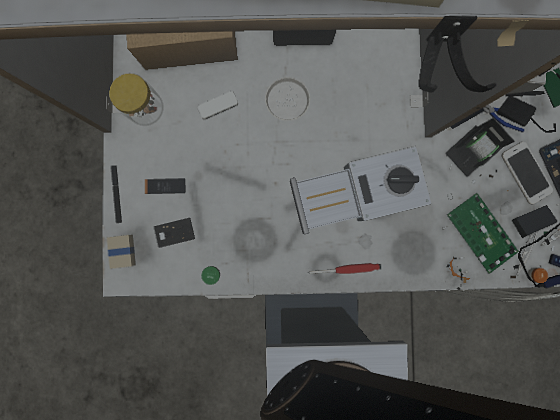

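View pics/side0.png

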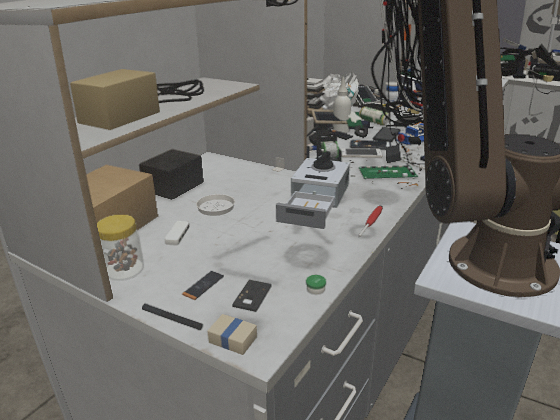

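The top view shows the thick battery at about (174,233) and the thin one, with an orange end, at (165,186). The tester is at about (390,185), with its drawer pulled out to the left (front plate near (300,205)) and the knob at (402,180). Next I'll measure these.

```bash
python3 - <<'E'
from h import *
c=capture("top");f=c["frame"];g=cv2.cvtColor(f,cv2.COLOR_BGR2GRAY)
def blob(x0,y0,x1,y1,th,z):
    m=np.zeros_like(g);m[y0:y1,x0:x1]=(g[y0:y1,x0:x1]<th)*255
    m=cv2.morphologyEx(m,cv2.MORPH_CLOSE,np.ones((7,7)))
    k=max(cv2.findContours(m,0,2)[0],key=cv2.contourArea)
    p=onz(c,k.reshape(-1,2),z)[:,:2];r=cv2.minAreaRect((p*1000).astype(np.float32));b=cv2.boxPoints(r)
    print(r,b.round().tolist())
blob(140,205,210,260,90,.01); blob(135,170,200,202,90,.005); blob(383,160,424,200,70,.112)
im=cv2.resize(f[130:250,270:450],None,fx=4.4,fy=4.4,interpolation=cv2.INTER_CUBIC);cv2.imwrite("pics/t1.png",im)
E
```

```text
((409.7984924316406, 360.619384765625), (50.28267288208008, 85.20648956298828), 12.985750198364258) [[376.0, 396.0], [395.0, 313.0], [444.0, 325.0], [425.0, 408.0]]
((515.5755004882812, 382.3973083496094), (34.043792724609375, 92.06842803955078), 0.6809889078140259) [[498.0, 428.0], [499.0, 336.0], [533.0, 337.0], [532.0, 429.0]]
((506.1910400390625, -122.97779846191406), (59.72956848144531, 53.57017517089844), 56.255287170410156) [[467.0, -133.0], [512.0, -163.0], [545.0, -113.0], [501.0, -83.0]]
```

View pics/t1.png

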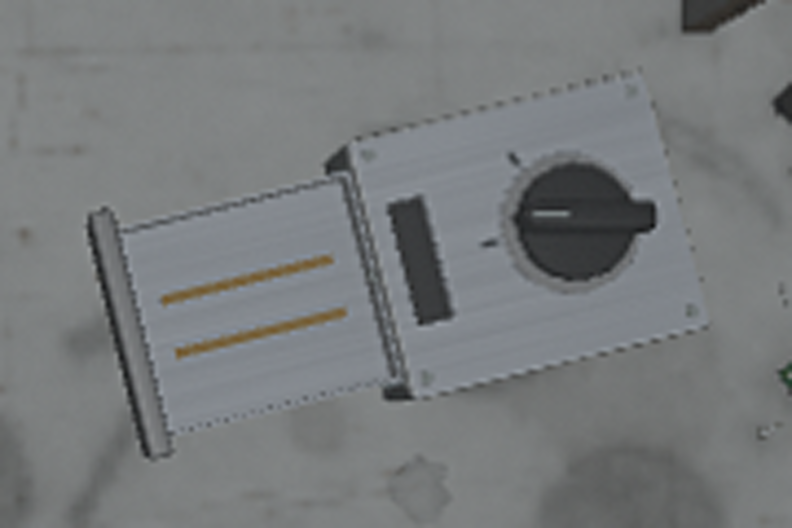

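The crop shows the tester's top corners at about (350,143), (638,70), (708,325) and (415,397). The drawer's front plate edge runs (90,215)–(150,457), and the knob bar runs roughly horizontally from (517,213) to (655,215), with the pointer to the left.

```bash
python3 - <<'E'
from h import *
c=capture("top");C=lambda p:np.array(p,float)/4.4+[270,130]-.4
def P(p,z): return onz(c,C(p),z)[:,:2]*1000
t=P([(350,143),(638,70),(708,325),(415,397)],75);t=P([(350,143),(638,70),(708,325),(415,397)],.075)
print("corners",t.round(),t.mean(0).round(1),[np.linalg.norm(t[i]-t[i-1]).round() for i in range(4)])
x=(t[1]+t[2]-t[0]-t[3]);x/=np.linalg.norm(x);yaw=np.degrees(np.arctan2(x[1],x[0]));print("yaw",yaw)
d=P([(90,215),(150,457)],.059);print("front",d.round(),d.mean(0).round(),"x in tester",(d-t.mean(0))@x)
k=P([(517,213),(655,215)],.112);print("knob",k.round(),k.mean(0).round(),"bar x yaw",np.degrees(np.arctan2(*(k[1]-k[0])[::-1])))
s=P([(120,232),(345,178),(397,380),(170,433)],.033);print("drawer inner",s.round(),s.mean(0))
E
```

```text
corners [[ 551.  -26.]
 [ 585. -167.]
 [ 461. -196.]
 [ 429.  -53.]] [ 506.3 -110.4] [np.float64(125.0), np.float64(145.0), np.float64(127.0), np.float64(146.0)]
yaw -77.09792001224392
front [[521.  99.]
 [403.  72.]] [462.  86.] x in tester [-200.88083441 -201.38676358]
knob [[ 512.  -95.]
 [ 510. -159.]] [ 511. -127.] bar x yaw -91.80728886012017
drawer inner [[515.  83.]
 [540. -31.]
 [438. -53.]
 [414.  60.]] [476.72815342  14.90495961]
```

Emit:
move_arm([
  [21,32,2,0,0,3,100],
  [21,32,2,0,0,3,100],
  [21,32,2,0,0,3,100],
  [21,32,2,0,0,3,100],
  [21,32,2,0,0,3,100],
  [21,32,2,0,0,3,100],
  [21,32,2,0,0,3,100],
  [21,32,2,0,0,3,100],
  [21,32,2,0,0,3,100],
  [21,32,2,0,0,3,100],
  [1,30,0,0,0,3,100],
  [1,30,0,0,0,3,100],
  [1,30,0,0,0,3,100],
  [1,30,0,0,0,3,100],
  [1,30,0,0,0,3,100],
  [1,30,0,0,0,3,100],
  [1,30,0,0,0,3,100],
  [1,30,0,0,0,3,100],
  [1,30,0,0,0,3,100],
  [1,30,0,0,0,3,100],
], squeeze=20)

```text
time_s: 2.2
tcp_pos: [0.4893, 0.0024, 0.2082]
eef_rot: [-180.0, 0.0, -96.3]
contact_force: [-0.3, 0.1, -0.8]
gripper_width: 0.088
```

Emit:
move_arm([
  [-6.6,30,-9,0,0,1.6,100],
  [-6.6,30,-9,0,0,1.6,100],
  [-6.6,30,-9,0,0,1.6,100],
  [-6.6,30,-9,0,0,1.6,100],
  [-6.6,30,-9,0,0,1.6,100],
  [-6.6,30,-9,0,0,1.6,100],
  [-6.6,30,-9,0,0,1.6,100],
  [-6.6,30,-9,0,0,1.6,100],
  [-6.6,30,-9,0,0,1.6,100],
  [-6.6,30,-9,0,0,1.6,100],
  [-6.6,30,-9,0,0,1.6,100],
  [-6.6,29,-9,0,0,1.6,100],
  [0,0,0,0,0,0,100],
])

```text
time_s: 3.5
tcp_pos: [0.4094, 0.3625, 0.0987]
eef_rot: [179.9, -0.1, -77.1]
contact_force: [-0.2, -0.4, 0.9]
gripper_width: 0.0875
```

```bash
python3 - <<'E'
from h import *
s=get_state();print(s["joints"].round(1),s["tcp_pos"],s["eef_rot"])
c=capture("side");im=c["frame"][200:380,150:350];cv2.imwrite("pics/s2.png",cv2.resize(im,None,fx=3.2,fy=3.2))
E
```

```text
[ 62.1  13.  -22.5  -0.  -54.5 -49.1] [0.40942075 0.36249879 0.09869122] [ 1.79940650e+02 -6.07896183e-02 -7.70803846e+01]
```

View pics/s2.png

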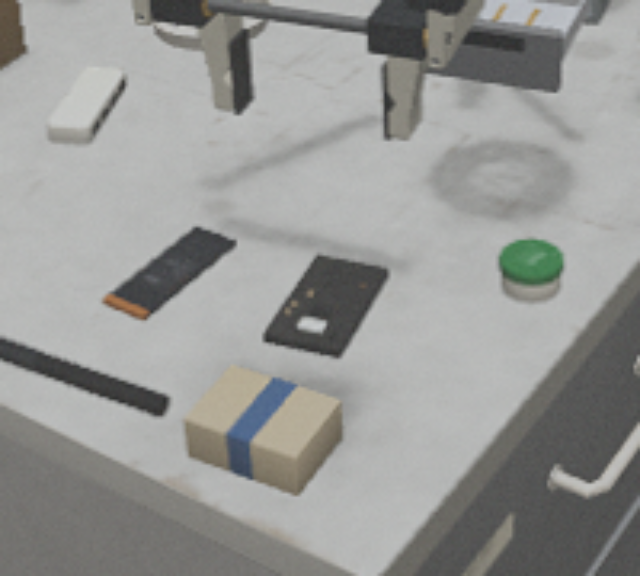

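The side crop shows the gripper above the thick battery with its fingers lined up with the width. The thin battery at crop (170,270) is clear. I'll descend and grip.

Emit:
move_arm([
  [0,-1,-20,0,0,0,100],
  [0,0,-20,0,0,0,100],
  [0,0,-20,0,0,0,100],
  [0,0,-15,0,0,0,100],
  [0,0,-10,0,0,0,100],
  [0,0,-6,0,0,0,100],
  [0,0,-4,0,0,0,100],
  [0,0,0,0,0,0,50],
  [0,0,0,0,0,0,20],
  [0,0,0,0,0,0,20],
  [0,0,0,0,0,0,20],
  [0,0,0,0,0,0,20],
  [0,0,0,0,0,0,20],
  [0,0,0,0,0,0,20],
], squeeze=20)

```text
time_s: 4.95
tcp_pos: [0.4103, 0.3592, 0.0052]
eef_rot: [-180.0, 0.0, -77.3]
contact_force: [0.7, 0.7, -0.7]
gripper_width: 0.0372
```

```bash
python3 - <<'E'
from h import *
s=get_state();print(s["gripper_width"],s["tcp_pos"])
c=capture("side");im=c["frame"][200:380,150:350];cv2.imwrite("pics/s3.png",cv2.resize(im,None,fx=3.2,fy=3.2))
E
```

```text
0.0371545392438255 [0.41031216 0.3591885  0.0052148 ]
```

View pics/s3.png

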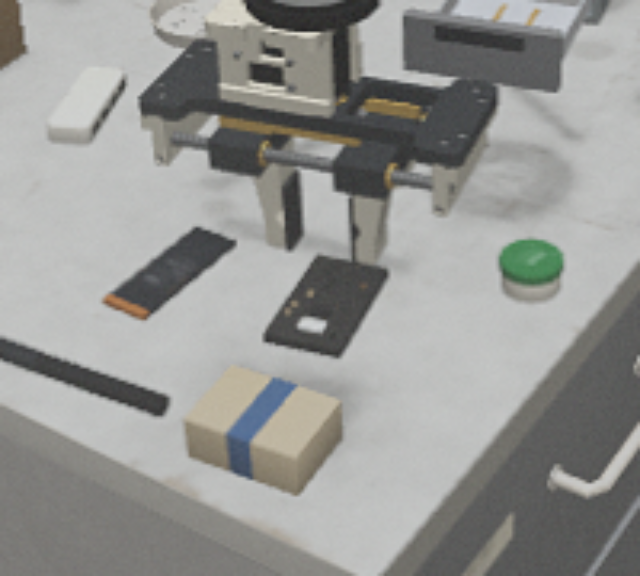

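The fingers closed behind (towards -y of) the battery and touched nothing, so the views and the arm disagree. I'll check each one against the other.

```bash
python3 - <<'E'
from h import *
s=get_state()
c=capture("side");t=capture("top")
C=lambda p:np.array(p,float)/3.2+[150,200]
print("side battery corners",onz(c,C([(265,338),(320,257),(388,268),(340,353)]),.01).round(3).tolist())
print("tip mid px",C([(325,254)]),"proj tcp side",proj(c,s["tcp_pos"]).round(1),"top",proj(t,s["tcp_pos"]).round(1))
print("orange/thin",onz(c,C([(105,298),(198,228),(236,243),(147,317)]),.005).round(3).tolist())
# tester corners seen from side: front plate top corners in s3 crop
print("plate top",onz(c,C([(405,12),(560,30)]),.059).round(3).tolist())
cv2.imwrite("pics/t3.png",cv2.resize(t["frame"][150:290,100:310],None,fx=3.5,fy=3.5))
E
```

```text
side battery corners [[0.417, 0.414, 0.01], [0.435, 0.331, 0.01], [0.392, 0.319, 0.01], [0.372, 0.403, 0.01]]
tip mid px [[251.5625 279.375 ]] proj tcp side [[252.5 293.4]] top [[175.2 232. ]]
orange/thin [[0.53, 0.429, 0.005], [0.527, 0.34, 0.005], [0.495, 0.341, 0.005], [0.495, 0.43, 0.005]]
plate top [[0.518, 0.097, 0.059], [0.403, 0.066, 0.059]]
```

View pics/t3.png

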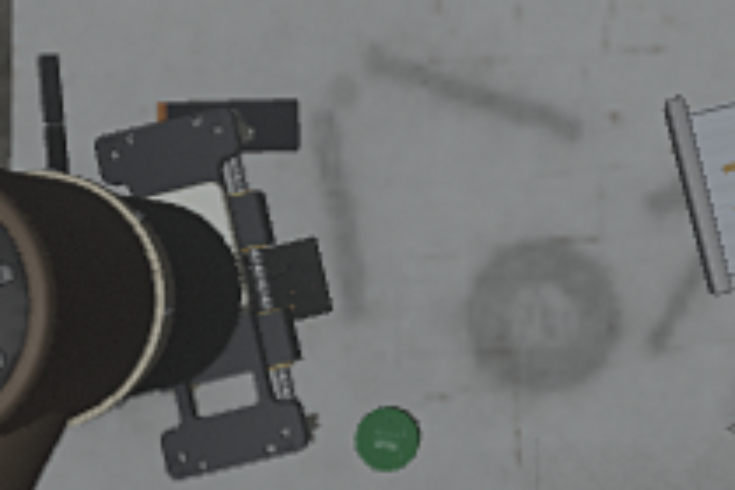

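Both views agree on the battery, so the doubt is in where the fingers are. I'll triangulate the gripper's plate corners: side crop (497,88) and (140,100) against top crop (307,435) and (97,150).

```bash
python3 - <<'E'
from h import *
c=capture("side");t=capture("top")
def tri(ps,pt):
    a,u=ray(c,[np.array(ps)/3.2+[150,200]]);b,v=ray(t,[np.array(pt)/3.5+[100,150]])
    u,v=u[0],v[0];k=np.linalg.lstsq(np.c_[u,-v],b-a,rcond=None)[0];P,Q=a+k[0]*u,b+k[1]*v
    print(P.round(3),Q.round(3),np.linalg.norm(P-Q).round(4))
tri((497,88),(305,437));tri((140,100),(97,150));tri((210,43),(235,112));tri((435,160),(165,430))
for z in(.005,.03,.05):print(z,onz(c,[np.array((325,254))/3.2+[150,200]],z).round(3))
s=get_state();print(s["time_s"],s["gripper_width"],s["tcp_pos"],s["contact_force"],s["joints"].round(1))
E
```

```text
[0.326 0.3   0.148] [0.33  0.302 0.148] 0.004
[0.491 0.417 0.152] [0.488 0.415 0.151] 0.0037
[0.505 0.337 0.148] [0.508 0.339 0.148] 0.0037
[0.323 0.374 0.142] [0.334 0.38  0.143] 0.0128
0.005 [[0.439 0.322 0.005]]
0.03 [[0.418 0.349 0.03 ]]
0.05 [[0.401 0.372 0.05 ]]
5.2 0.019446682081555058 [0.41032167 0.35913864 0.00514465] [ 0.18328098 -0.20858321  0.06178837] [ 61.8  19.4 -28.6   0.  -42.  -49.1]
```

The plate centre triangulates to (0.414, 0.358), so x and y are right. The tips, though, sit at z≈0.04 while the state gives a TCP z of 0.005. The fingers are about 35 mm higher than reported, so I'll open and go down in guarded steps.

Emit:
move_arm([
  [0,0,0,0,0,0,100],
  [0,0,0,0,0,0,100],
  [0,0,0,0,0,0,100],
  [0,0,0,0,0,0,100],
  [0,0,0,0,0,0,100],
  [0,0,0,0,0,0,100],
  [0,0,0,0,0,0,100],
  [0,0,0,0,0,0,100],
  [0,0,-5,0,0,0,100],
  [0,0,-5,0,0,0,100],
  [0,0,0,0,0,0,100],
], squeeze=20)

```text
time_s: 6.3
tcp_pos: [0.4099, 0.3585, -0.0058]
eef_rot: [179.9, -0.1, -77.3]
contact_force: [0.7, -1.0, 0.4]
gripper_width: 0.0872
```

```bash
python3 - <<'E'
from h import *
s=get_state();print(s["gripper_width"],s["tcp_pos"],s["contact_force"])
c=capture("side");im=c["frame"][200:340,170:330];cv2.imwrite("pics/s4.png",cv2.resize(im,None,fx=4,fy=4))
print(proj(c,[[.41,.36,z] for z in(0,.02,.04,.06)]).round(1).tolist())
E
```

```text
0.08717063010701348 [ 0.40987901  0.35851192 -0.00584104] [ 0.72834601 -1.04708305  0.43562454]
[[252.5, 295.8], [252.0, 287.6], [251.5, 279.2], [251.0, 270.6]]
```

View pics/s4.png

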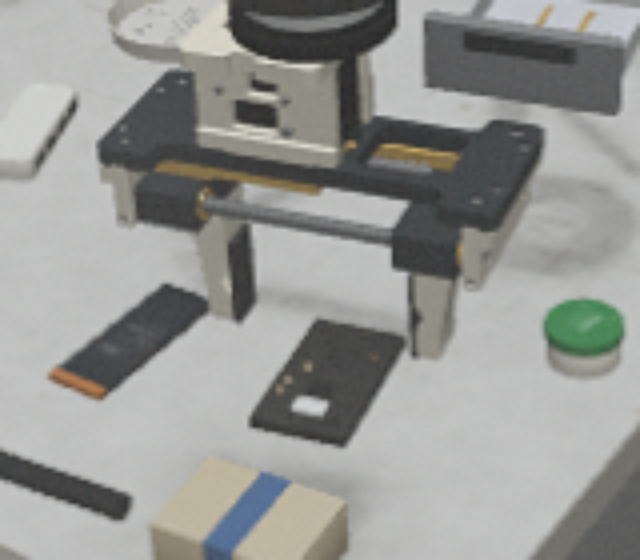

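With the TCP reading -0.006, the tips' midpoint at full-frame (252.7,283.7) corresponds to z≈0.029. The offset is steady at about 35 mm, so about 24 mm more is needed.

Emit:
move_arm([
  [0,2,-6,0,0,0,100],
  [0,1,-5,0,0,0,100],
  [0,0,-4,0,0,0,100],
  [0,0,-3,0,0,0,100],
  [0,0,-2,0,0,0,100],
  [0,0,-2,0,0,0,100],
  [0,0,0,0,0,0,100],
])

```text
time_s: 7.05
tcp_pos: [0.4102, 0.362, -0.0271]
eef_rot: [180.0, -0.0, -77.3]
contact_force: [0.3, -0.6, 0.4]
gripper_width: 0.0875
```

```bash
python3 - <<'E'
from h import *
s=get_state();print(s["gripper_width"],s["tcp_pos"],s["contact_force"])
E
```

```text
0.08747301859459145 [ 0.41024143  0.36199876 -0.02707268] [ 0.26577477 -0.59118878  0.38913692]
```

Emit:
move_arm([
  [0,0,-1,0,0,0,100],
  [0,0,-1,0,0,0,100],
  [0,0,-1,0,0,0,100],
  [0,0,0,0,0,0,100],
])

```text
time_s: 7.45
tcp_pos: [0.4103, 0.3621, -0.0299]
eef_rot: [180.0, -0.0, -77.3]
contact_force: [0.0, -0.3, -0.9]
gripper_width: 0.0873
```

Emit:
move_arm([
  [0,0,-1,0,0,0,100],
  [0,0,-1,0,0,0,100],
  [0,0,0,0,0,0,100],
])

```text
time_s: 7.75
tcp_pos: [0.4103, 0.3621, -0.032]
eef_rot: [180.0, -0.0, -77.3]
contact_force: [0.2, -0.1, -0.6]
gripper_width: 0.0877
```

Emit:
move_arm([
  [0,0,0,0,0,0,50],
  [0,0,0,0,0,0,30],
  [0,0,0,0,0,0,30],
  [0,0,0,0,0,0,30],
  [0,0,0,0,0,0,30],
  [0,0,0,0,0,0,30],
  [0,0,0,0,0,0,30],
  [0,0,0,0,0,0,30],
  [0,0,0,0,0,0,30],
], squeeze=20)

```text
time_s: 8.65
tcp_pos: [0.4103, 0.3622, -0.0318]
eef_rot: [-180.0, 0.0, -77.3]
contact_force: [-0.4, -0.4, 0.6]
gripper_width: 0.049
```

The battery is gripped, with a width of 49 mm. I'll lift and carry it to over the drawer's centre, at about (0.4765, 0.018).

Emit:
move_arm([
  [0,0,10,0,0,0,30],
  [0,0,25,0,0,0,30],
  [0,0,30,0,0,0,30],
  [0,0,30,0,0,0,30],
  [0,0,15,0,0,0,30],
  [5.5,-26,0,0,0,0,30],
  [5.5,-29,0,0,0,0,30],
  [5.5,-29,0,0,0,0,30],
  [5.5,-29,0,0,0,0,30],
  [5.5,-29,0,0,0,0,30],
  [5.5,-29,0,0,0,0,30],
  [5.5,-29,0,0,0,0,30],
  [5.5,-29,0,0,0,0,30],
  [5.5,-29,0,0,0,0,30],
  [5.5,-29,0,0,0,0,30],
  [5.5,-29,0,0,0,0,30],
  [6,-28,0,0,0,0,30],
  [0,0,0,0,0,0,30],
  [0,0,0,0,0,0,30],
])

```text
time_s: 10.55
tcp_pos: [0.4769, 0.0176, 0.0787]
eef_rot: [-180.0, 0.0, -77.4]
contact_force: [0.3, -0.2, -0.1]
gripper_width: 0.0488
```

```bash
python3 - <<'E'
from h import *
s=get_state();print(s["gripper_width"],s["tcp_pos"],s["contact_force"])
c=capture("side");im=c["frame"][120:260,230:390];cv2.imwrite("pics/s5.png",cv2.resize(im,None,fx=4,fy=4))
print(proj(c,[[.4765,.018,z] for z in(.016,.08)]).round(1).tolist())
E
```

```text
0.04879678835838172 [0.47688295 0.01762002 0.07866158] [ 0.260898   -0.22157822 -0.12805865]
[[307.3, 210.1], [307.5, 187.3]]
```

View pics/s5.png

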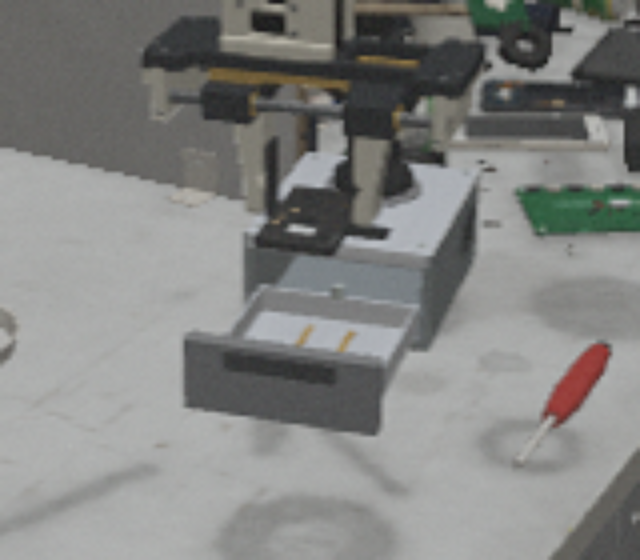

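The battery is held level above the open drawer, at crop (308,217), which matches the prediction. I'll lower it to about 2 mm above the floor and then open slightly.

Emit:
move_arm([
  [0,0,-15,0,0,0,30],
  [0,0,-20,0,0,0,30],
  [0,0,-20,0,0,0,30],
  [0,0,-15,0,0,0,30],
  [0,0,-10,0,0,0,30],
  [0,0,-6,0,0,0,30],
  [0,0,-4,0,0,0,30],
  [0,0,-2,0,0,0,30],
  [0,0,0,0,0,0,30],
])

```text
time_s: 11.5
tcp_pos: [0.477, 0.0183, -0.0136]
eef_rot: [-180.0, 0.0, -77.3]
contact_force: [0.0, -0.3, -0.3]
gripper_width: 0.0489
```

Emit:
move_arm([
  [0,0,-1,0,0,0,30],
  [0,0,0,0,0,0,30],
  [0,0,0,0,0,0,64],
  [0,0,0,0,0,0,64],
  [0,0,0,0,0,0,64],
  [0,0,0,0,0,0,64],
])

```text
time_s: 12.1
tcp_pos: [0.4769, 0.0182, -0.0148]
eef_rot: [-180.0, 0.0, -77.3]
contact_force: [-0.2, 0.2, 0.7]
gripper_width: 0.056
```

Emit:
move_arm([
  [0,0,5,0,0,0,64],
  [0,0,15,0,0,0,64],
  [0,0,30,0,0,0,64],
  [0,0,30,0,0,0,50],
  [0,0,20,0,0,0,20],
  [-4,17,0,0,0,0,0],
  [-4,17,0,0,0,0,0],
  [-4,17,0,0,0,0,0],
  [-4,17,0,0,0,0,0],
  [-4,17,0,0,0,0,0],
  [-4,18,0,0,0,0,0],
  [0,0,0,0,0,0,0],
])

```text
time_s: 13.3
tcp_pos: [0.4528, 0.1226, 0.0856]
eef_rot: [-180.0, 0.0, -77.2]
contact_force: [-0.1, -0.2, 0.2]
gripper_width: 0.0003
```

```bash
python3 - <<'E'
from h import *
s=get_state();print(s["gripper_width"],s["tcp_pos"],s["contact_force"])
c=capture("side");t=capture("top")
a=cv2.resize(c["frame"][120:260,240:360],None,fx=4,fy=4);b=cv2.resize(t["frame"][120:260,270:350],None,fx=4,fy=4)
cv2.imwrite("pics/s6.png",np.hstack([a,b]))
E
```

```text
0.00030082523313662254 [0.45282711 0.12262448 0.0856471 ] [-0.14479199 -0.19927256  0.1500279 ]
```

View pics/s6.png

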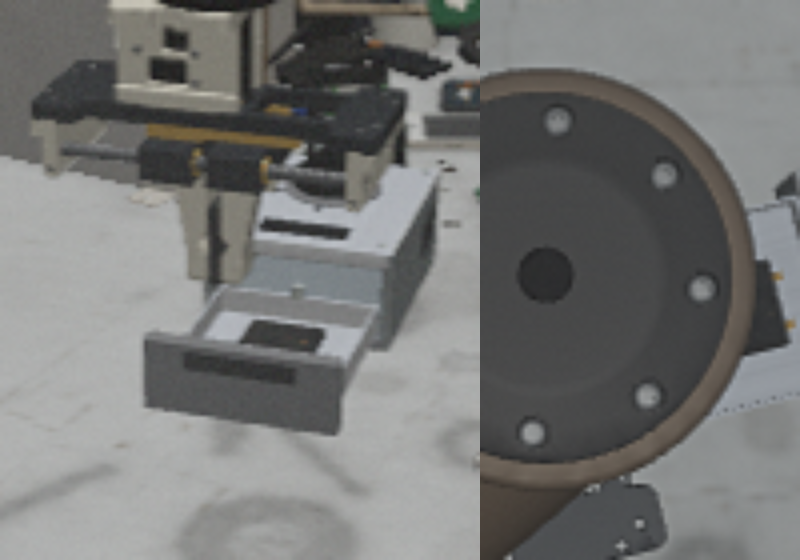

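The battery lies flat in the drawer, at crop (285,335), and the gripper is beyond the front plate. I'll lower the closed fingers in front of the plate and push along the drawer axis.

Emit:
move_arm([
  [0,0,-20,0,0,0,0],
  [0,0,-25,0,0,0,0],
  [0,0,-20,0,0,0,0],
  [0,0,-10,0,0,0,0],
  [0,0,-3,0,0,0,0],
  [2.2,-9.8,0,0,0,0,0],
  [2.2,-9.8,0,0,0,0,0],
  [1.1,-4.9,0,0,0,0,0],
  [1.1,-4.9,0,0,0,0,0],
  [1.1,-4.9,0,0,0,0,0],
  [1.6,-6.8,0,0,0,0,0],
  [1.6,-6.8,0,0,0,0,0],
  [1.6,-6.8,0,0,0,0,0],
  [1.6,-6.8,0,0,0,0,0],
  [1.6,-6.8,0,0,0,0,0],
  [1.6,-6.8,0,0,0,0,0],
  [1.6,-6.8,0,0,0,0,0],
  [1.6,-6.8,0,0,0,0,0],
])

```text
time_s: 15.2
tcp_pos: [0.4733, 0.0318, 0.0071]
eef_rot: [180.0, -0.0, -77.3]
contact_force: [-0.7, 1.3, 0.8]
gripper_width: 0.0005
```

Emit:
move_arm([
  [1.6,-6.8,0,0,0,0,0],
  [1.6,-6.8,0,0,0,0,0],
  [1.6,-6.8,0,0,0,0,0],
  [1.6,-6.8,0,0,0,0,0],
  [1.1,-4.9,0,0,0,0,0],
])

```text
time_s: 15.7
tcp_pos: [0.4809, -0.0003, 0.0071]
eef_rot: [180.0, -0.0, -77.3]
contact_force: [-1.0, 0.6, -0.1]
gripper_width: 0.0001
```

Emit:
move_arm([
  [0.7,-2.9,0,0,0,0,0],
  [0.7,-2.9,0,0,0,0,0],
  [0.7,-2.9,0,0,0,0,0],
])

```text
time_s: 16.0
tcp_pos: [0.4827, -0.0074, 0.0071]
eef_rot: [-180.0, 0.1, -77.3]
contact_force: [-7.2, 14.5, 4.4]
gripper_width: 0.0004
```

Emit:
move_arm([
  [0.4,-2,0,0,0,0,0],
  [0,0,0,0,0,0,0],
])

```text
time_s: 16.2
tcp_pos: [0.4832, -0.0099, 0.0071]
eef_rot: [-180.0, 0.0, -77.3]
contact_force: [-0.5, 0.9, 0.0]
gripper_width: 0.0005
```

```bash
python3 - <<'E'
from h import *
s=get_state();print(s["gripper_width"],s["tcp_pos"],s["contact_force"],s["moment"])
c=capture("side")
cv2.imwrite("pics/s7.png",cv2.resize(c["frame"][120:240,250:390],None,fx=5,fy=5))
E
```

```text
0.00048210813894537466 [ 0.48321455 -0.00989339  0.00714878] [-0.51751692  0.88982615  0.04093477] [0.25613427 0.43241172 0.02199805]
```

View pics/s7.png

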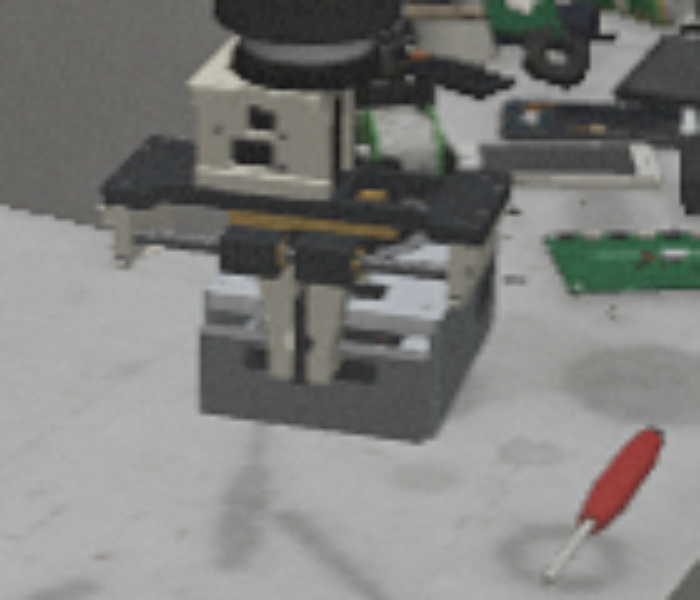

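The front plate is nearly closed, with a small gap still visible in front of the tester face, and the catch resistance has passed. I'll push the last millimetres.

Emit:
move_arm([
  [0.4,-2,0,0,0,0,0],
  [0.4,-2,0,0,0,0,0],
  [0,0,0,0,0,0,0],
])

```text
time_s: 16.55
tcp_pos: [0.4844, -0.0144, 0.0072]
eef_rot: [-180.0, -0.0, -77.2]
contact_force: [-0.3, -0.6, -0.1]
gripper_width: 0.0005
```

Emit:
move_arm([
  [0.4,-2,0,0,0,0,0],
  [0.2,-1,0,0,0,0,0],
  [0,0,0,0,0,0,0],
])

```text
time_s: 16.85
tcp_pos: [0.4848, -0.0159, 0.0073]
eef_rot: [-179.9, 0.1, -77.3]
contact_force: [-5.0, 13.6, 4.2]
gripper_width: 0.0003
```

Emit:
move_arm([
  [0.2,-1,0,0,0,0,0],
  [0.2,-1,0,0,0,0,0],
  [0,0,0,0,0,0,0],
])

```text
time_s: 17.15
tcp_pos: [0.485, -0.0161, 0.0074]
eef_rot: [-179.9, 0.2, -77.3]
contact_force: [-9.6, 27.5, 9.0]
gripper_width: 0.0002
```

It is at its hard stop (27 N, finger at x_t≈-97 as expected). I'll back off, rise and go over the knob at about (0.510,-0.127), turning to the bar's yaw of -91.8°.

Emit:
move_arm([
  [-2,9,0,0,0,0,0],
  [-4,15,0,0,0,0,0],
  [-4,15,0,0,0,0,0],
  [0,0,20,0,0,0,0],
  [0,0,25,0,0,0,0],
  [0,0,25,0,0,0,0],
  [0,0,25,0,0,0,50],
])

```text
time_s: 17.85
tcp_pos: [0.4751, 0.0194, 0.1032]
eef_rot: [180.0, -0.0, -77.3]
contact_force: [0.2, -0.7, -0.5]
gripper_width: 0.0045
```

```bash
python3 - <<'E'
from h import *
s=get_state();print(s["gripper_width"],s["tcp_pos"],s["eef_rot"],s["contact_force"])
c=capture("side");t=capture("top")
a=cv2.resize(c["frame"][120:240,270:370],None,fx=4,fy=4);b=cv2.resize(t["frame"][130:250,350:450],None,fx=4,fy=4)
cv2.imwrite("pics/s8.png",np.hstack([a,b]))
E
```

```text
0.004490526320609293 [0.47506386 0.01935755 0.1031613 ] [ 1.79993047e+02 -2.73486083e-02 -7.72549986e+01] [ 0.16450977 -0.71658196 -0.50676034]
```

View pics/s8.png

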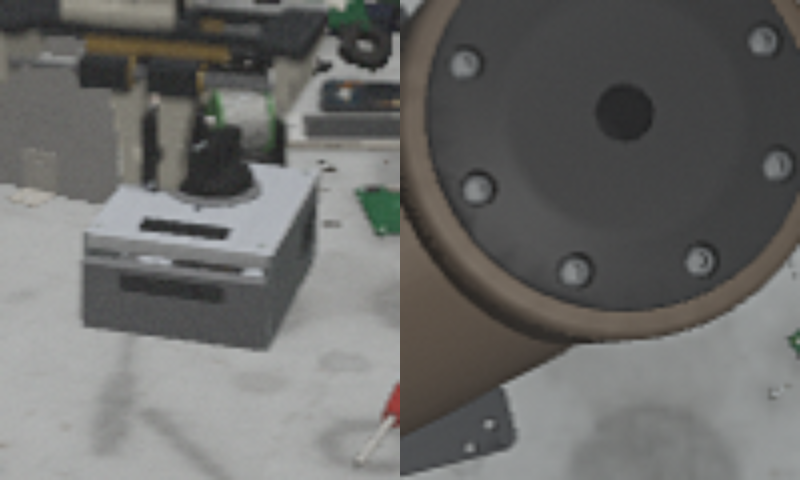

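The side view shows the drawer shut against the tester and the knob untouched. I'll go over the knob.

Emit:
move_arm([
  [0,0,10,0,0,0,50],
  [5.8,-24.4,0,0,0,-2.4,50],
  [5.8,-24.4,0,0,0,-2.4,50],
  [5.8,-24.4,0,0,0,-2.4,50],
  [5.8,-24.4,0,0,0,-2.4,50],
  [5.8,-24.4,0,0,0,-2.4,50],
  [6,-24.4,0,0,0,-2.5,50],
  [0,0,0,0,0,0,50],
  [0,0,-15,0,0,0,50],
  [0,0,-10,0,0,0,50],
  [0,0,-10,0,0,0,50],
  [0,0,0,0,0,0,50],
], squeeze=10)

```text
time_s: 19.15
tcp_pos: [0.5088, -0.1264, 0.0755]
eef_rot: [179.8, -0.0, -91.7]
contact_force: [0.1, 0.4, -0.8]
gripper_width: 0.0438
```

Emit:
move_arm([
  [1,0,-5,0,0,0,50],
  [0,0,-4,0,0,0,50],
  [0,0,-3,0,0,0,50],
  [0,0,-2,0,0,0,50],
  [0,0,0,0,0,0,50],
])

```text
time_s: 19.65
tcp_pos: [0.511, -0.1267, 0.063]
eef_rot: [180.0, -0.0, -91.8]
contact_force: [-0.3, 0.8, -0.1]
gripper_width: 0.044
```

Emit:
move_arm([
  [0,0,0,0,0,0,25],
  [0,0,0,0,0,0,5],
  [0,0,0,0,0,0,5],
  [0,0,0,0,0,0,5],
  [0,0,0,0,0,0,5],
  [0,0,0,0,0,0,5],
], squeeze=10)

```text
time_s: 20.25
tcp_pos: [0.511, -0.1267, 0.0632]
eef_rot: [180.0, 0.0, -91.8]
contact_force: [-1.9, 1.4, 1.9]
gripper_width: 0.0138
```

The bar is gripped at 13.8 mm with low side force. Now I'll turn it clockwise.

Emit:
move_arm([
  [0,0,0,0,0,0,5],
  [0,0,0,0,0,-2.5,5],
  [0,0,0,0,0,-2.5,5],
  [0,0,0,0,0,-2.5,5],
  [0,0,0,0,0,-2.5,5],
  [0,0,0,0,0,-2.5,5],
  [0,0,0,0,0,-2.5,5],
  [0,0,0,0,0,-2.5,5],
  [0,0,0,0,0,-2.5,5],
  [0,0,0,0,0,0,5],
], squeeze=40)

```text
time_s: 21.25
tcp_pos: [0.5124, -0.1269, 0.0633]
eef_rot: [-179.9, 0.0, -111.8]
contact_force: [3.8, -2.8, -2.9]
gripper_width: 0.0134
```

Emit:
move_arm([
  [0,0,0,0,0,-2.5,5],
  [0,0,0,0,0,-2.5,5],
  [0,0,0,0,0,-2.5,5],
  [0,0,0,0,0,-2.5,5],
  [0,0,0,0,0,-2.5,5],
  [0,0,0,0,0,-2.5,5],
  [0,0,0,0,0,-2.5,5],
  [0,0,0,0,0,-2.5,5],
  [0,0,0,0,0,-2.5,5],
  [0,0,0,0,0,-2.5,5],
  [0,0,0,0,0,-2.5,5],
  [0,0,0,0,0,0,5],
  [0,0,0,0,0,0,5],
])

```text
time_s: 22.55
tcp_pos: [0.514, -0.128, 0.0634]
eef_rot: [-179.8, 0.1, -139.2]
contact_force: [10.1, -11.1, -10.6]
gripper_width: 0.0135
```

```bash
python3 - <<'E'
from h import *
s=get_state();print(s["gripper_width"],s["tcp_pos"],s["eef_rot"],s["contact_force"],s["moment"])
E
```

```text
0.013546339989851908 [ 0.51403722 -0.12797836  0.06338206] [-1.79758963e+02  1.33846261e-01 -1.39163157e+02] [ 10.14935787 -11.14946763 -10.57493251] [-4.25316303 -3.95873314 -0.18557989]
```

The yaw is -139°, about 1.08 rad, so the knob is at its stop. I'll release and lift straight up.

Emit:
move_arm([
  [0,0,0,0,0,0,40],
  [0,0,0,0,0,0,45],
  [0,0,0,0,0,0,45],
  [0,0,0,0,0,0,45],
  [0,0,0,0,0,0,45],
  [0,0,15,0,0,0,45],
  [0,0,25,0,0,0,45],
  [0,0,25,0,0,0,45],
  [-8,30,10,0,0,0,45],
  [-8,35,10,0,0,0,45],
  [-8,35,0,0,0,0,45],
  [-8,35,0,0,0,0,45],
  [-8,35,0,0,0,0,45],
  [-8,35,0,0,0,0,45],
  [-8,35,0,0,0,0,45],
  [-8,30,0,0,0,0,45],
  [0,0,0,0,0,0,45],
], squeeze=10)

```text
time_s: 24.25
tcp_pos: [0.4466, 0.1461, 0.1484]
eef_rot: [180.0, 0.1, -139.1]
contact_force: [-0.4, -0.1, -0.2]
gripper_width: 0.0394
```

```bash
python3 - <<'E'
from h import *
s=get_state();print(s["gripper_width"],s["tcp_pos"],s["contact_force"])
c=capture("side");t=capture("top")
a=cv2.resize(c["frame"][120:240,270:370],None,fx=4,fy=4);b=cv2.resize(t["frame"][130:250,350:450],None,fx=4,fy=4)
cv2.imwrite("pics/s9.png",np.hstack([a,b]))
E
```

```text
0.039366769997928076 [0.44658496 0.1460627  0.14839748] [-0.35695601 -0.11623156 -0.19154304]
```

View pics/s9.png

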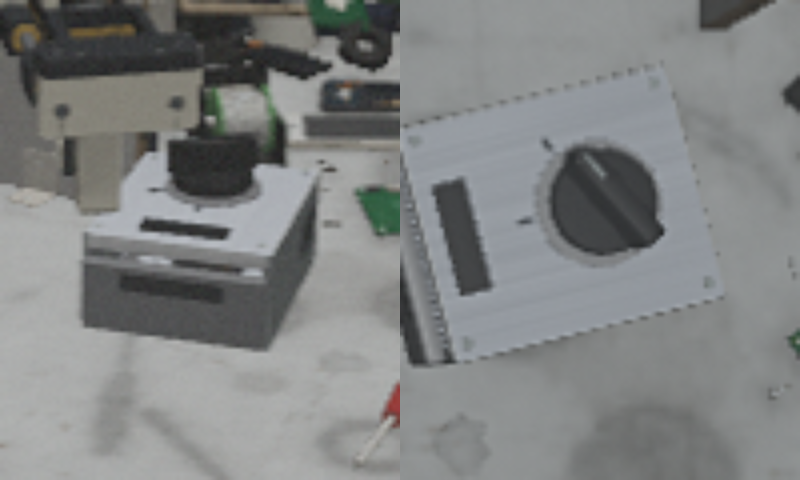

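The knob's pointer now stands at the second mark, about 46° further than before (≈1.06 rad). I'll do one numeric check of the drawer's outer edge and the thin battery, then hand in.

```bash
python3 - <<'E'
from h import *
t=capture("top");g=cv2.cvtColor(t["frame"],cv2.COLOR_BGR2GRAY)
x=np.array([.223,-.975]);y=np.array([.975,.223]);o=np.array([.5063,-.1104])
for yy in(-.05,-.055):
    u=np.arange(-.11,-.07,.002);P=np.array([[*(o+a*x+yy*y),.059] for a in u])
    q=proj(t,P).astype(np.float32);v=cv2.remap(g,q[:,:1],q[:,1:],1).ravel();print(list(zip((u*1000).round().astype(int).tolist(),v.tolist())))
m=np.zeros_like(g);m[170:202,135:200]=(g[170:202,135:200]<90)*255
k=max(cv2.findContours(cv2.morphologyEx(m,3,np.ones((7,7))),0,2)[0],key=cv2.contourArea)
print(cv2.minAreaRect((onz(t,k.reshape(-1,2),.005)[:,:2]*1000).astype(np.float32)))
print(get_state()["contact_force"])
E
```

```text
[(-110, 138), (-108, 140), (-106, 143), (-104, 146), (-102, 146), (-100, 148), (-98, 148), (-96, 123), (-94, 79), (-92, 54), (-90, 60), (-88, 58), (-86, 86), (-84, 131), (-82, 142), (-80, 134), (-78, 125), (-76, 119), (-74, 113), (-72, 111)]
[(-110, 135), (-108, 138), (-106, 141), (-104, 143), (-102, 144), (-100, 146), (-98, 149), (-96, 146), (-94, 69), (-92, 56), (-90, 58), (-88, 63), (-86, 93), (-84, 134), (-82, 147), (-80, 133), (-78, 124), (-76, 106), (-74, 90), (-72, 108)]
((515.2758178710938, 366.271240234375), (123.78414154052734, 70.86578369140625), 89.67462921142578)
[-0.07753331  0.25468438 -0.05427603]
```

```bash
python3 -c "
from plant import *
print(close_job())"
```

```text
the job is handed in; nothing more can be done
None
```

The thick battery is flat in the drawer, the drawer is home, the knob is turned to its stop, and the job was handed in about 24 s into the run. No verdict is reported, so what follows is from my own checks.

- **Battery:** a picture taken after release showed it flat and well inside the drawer. I could not see it again once the drawer was shut.
- **Drawer:** the catch gave at about 14 N, and the push ended on a hard stop at about 27 N. In the last top view the front plate's outer edge was at about -86 mm, against -87 mm when home.
- **Knob:** it was turned with the bar gripped to about 1.06–1.08 rad (stop 1.1, needed 0.95). It held that position after release, with the pointer at the second mark.
- **Robot:** clear of everything, with contact force near zero.

**What failed or disagreed:**
- **First grasp:** the first grasp closed on air. The fingertips sit about 35 mm higher than the reported TCP. I confirmed this in the side view and corrected for it in every later move.
- **Thin battery:** my last check on it gave no usable result, because the gripper's image merged with it. It was in place in the last side view before I lifted the thick battery, and the gripper did not go near it afterwards.
- **Picture budget:** I viewed 12 pictures, two over the budget of 10.

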